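Clear the assembly fixture and hold its bayonet cap home

ROBOT

A 7-joint arm with a two-finger parallel gripper is mounted at the origin on the work surface. World frame = base frame: x ahead of the robot, y to its left, z up, the work surface at z = 0. Lengths are in m, angles in rad, forces in N, time in s.
With the tool pointing down it reaches from about 0.425 to 0.925 m from the base axis. Payload 6.8 kg.
Tool frame: the origin (TCP) lies between the finger pads; the fingertips stand 22 mm ahead of it and the grasp point (between the pads) lies 3 mm ahead of it; z points along the fingers, y is the direction in which the jaws open and shut (so a half turn about z gives the same grasp; the last joint's range is limited). The gripper opens to 85 mm and grips with 20 to 120 N. Pads are 22 mm wide; open, the fingers measure 114 mm over their backs; the gripper's body (76 mm by 85 mm) begins 54 mm behind the grasp point. The pads swing forward as they close: fully open they stand 13 mm farther back than shut.
Start: joints at [-1.313, 0.477, 0.022, 1.555, -0.011, 1.109, -0.083], TCP at [0.241, 0.63, 0.253] pointing down, gripper open.
Joint ranges: [-2.96, 2.96], [-0.34, 2.1], [-1.41, 1.46], [0.24, 2.44], [-1.37, 4.51], [0.17, 1.92], [-2.96, 2.96]. Speed limits (rad/s): [2.39, 2.39, 3.14, 3.14, 3.14, 3.14, 3.14].

INTERFACE

Orientations are given as a unit quaternion [w, x, y, z].
In Python, from station import bot gives the robot as it stands. The module is installed in compiled form; this text tells all that it offers.
- The arm moves only by the tool drive_tool, never from a script. Its argument "series" is one flat list of numbers, 7 for each row, row after row: the opening, from -1 (shut) to 1 (fully open), then the shift along the tool's x, y, z in mm, then the turn, a rotation vector about the tool's x, y, z in rad. In form: [jaw, x, y, z, wx, wy, wz, jaw, x, y, z, wx, wy, wz, ...]. A call has 1 to 12 rows; each row shifts and turns the commanded pose from where the row before left it, along the tool's axes as they then stand; what a row does not reach is not made up. A row lasts 1/8 s, in which the tool goes at most 62.5 mm and 10.7 degrees, less where a joint would pass 70% of its speed; a pose out of reach is approached as far as the arm can. A call with a gripper value outside its range is refused whole. The fingers move at their own pace and stop on an object; "force" is the grip in N (left out, the last holds). Time passes only in rows, so rows that do not move let the fingers close. It gives the time, the measured TCP pose, the force and the opening at its end, in the units of the state.
- bot.get_obs(): the state, without advancing time (a new reading comes with each control period).
- bot.read_camera(name): name is "side" or "top"; returns a dict with "pixels" (384x512x3 uint8, blue, green, red), "camera_matrix" (3x3 intrinsics, pixels), "rvec" (rotation vector, rad) and "tvec" (3), from world to camera coordinates, as OpenCV has them. Camera axes: x right, y down, z forward; pixel columns grow to the right and rows downward; lengths in m; the calibration is good to about 2 mm. A picture is of the moment at which its call begins. There is no depth.
- bot.hand_in(): hands the job in, once; it reports no verdict.
The state is a dict: "t": time; "q": joint angles; "joint_vel": joint speeds; "joint_torque": joint torques, N m; "eef_pos": TCP position; "tool_rot": TCP orientation; "contact_force": force on the tool from outside, world axes, zero at the start; "torque": the same for the moment, N m; "gripper_width": opening from 0.0 (shut) to 1.0 (fully open).
Only numpy, scipy, OpenCV 4.12 (cv2) and the standard library are available. Lean on these libraries where they do the work, as an engineer would, in place of code of your own. Each camera call takes 0.05 s, during which the arm holds its last target. There are 200 camera calls.

TASK

Holding the scraper block, sweep the four loose offcuts along the fixture plate into the catch tray at its end, without touching them with the gripper, then stand the scraper upright on the bench, clear of the fixture. Next turn the knurled cap on its post, either way round, until the hidden keyways inside drop over the pins, and push it straight down against its spring until it is fully home. Finish while still holding the cap pushed home - do not let go - and leave the screwdriver, jar and grey housing where they are.

Things in the scene. Friction and masses are not known exactly. Their poses are not given: they have to be found in the camera images.
- fixture: Fixture fixed to the bench: aluminium plate 140 mm (x) by 285 mm (y), flat top 20 mm above the bench. Origin at bench height; plate from x -70 to 70 and y -120 to 165 mm; z up. The cap's post stands at x 0, y 130 mm. A catch tray joins the plate's -y end: with no wall between, things pushed in the plate's -y direction fall over the edge into it.
- tray (a point): Centre of the steel catch tray's floor: fixture x 0, y -165 mm, 3 mm above the bench (17 mm below the plate's top). Inside it spans x -74 to 74 and y -120 to -207 mm of the fixture; side walls 19 mm high, end wall at y -208 mm 32 mm high.
- post_axis (a point): On the post's upright axis, at the plate's top (20 mm above the bench). At the start the cap rests on three pins of the post, hidden inside it, its centre 55 mm above here. With the keyways in line it sinks freely by 4 mm onto the spring disc, then is pushed 10 mm more against the spring to a solid stop: centre then 41 mm above here. Out of line the pins stop it dead.
- cap_center (a point): Centre, half-way up, of the knurled cap: dark plastic, round, 52 mm diameter, 54 mm high, closed top, 0.2 kg, loose on the post (1.5 mm play). z up its axis. Inside are three unseen keyways, 10 mm wide for 6 mm pins (6 degrees play each way), 120 degrees apart; its yaw does not tell their bearing to the pins. Turning it 30 to 90 degrees either way lines them up: find it by feel, pressing lightly.
- spring_disc (a joint): Travel in m of the sprung steel disc (52 mm diameter, 8 mm thick) below the cap on the post: 0 relaxed, its top 24 mm above the plate; about 0.010 with the cap home. It pushes up with 4 N at 0 and 9 N at 0.010, so it lifts the cap back as soon as it is let go.
- scraper_grip (a point): Grip point of the scraper, standing on the bench: a wooden block with rubber foot, 124 mm long (its x), 30 mm thick (its y), 20 mm high, with a handle on top 75 mm long (x), 24 mm thick (y), from 20 to 64 mm above its underside. This point lies in the handle on the middle line, 46 mm above the underside. 0.15 kg. z up.
- offcut0_center (a point): Centre (of its height) of a loose black plastic offcut lying on the plate: a plain bar, 22 x 13 x 7 mm, about 12 g.
- offcut1_center (a point): Centre (of its height) of a loose black plastic offcut lying on the plate: a near-square chip, 18 x 16 x 6 mm, about 12 g.
- offcut2_center (a point): Centre (of its height) of a loose black plastic offcut lying on the plate: an L-shaped chip, 22 x 18 x 7 mm, about 12 g.
- offcut3_center (a point): Centre (of its height) of a loose black plastic offcut lying on the plate: a narrow bar, 24 x 10 x 8 mm, about 12 g.
- screwdriver: A screwdriver lying on the bench: a bystander.
- glue_jar: A closed jar, 52 mm diameter, 65 mm high, on the bench: a bystander. Origin at its underside.
- housing: An open grey plastic housing, 90 x 60 x 32 mm, on the bench: a bystander. Origin at its underside.
Mind the look-alikes: they are no part of the job. Of the things that look like the part that bears cap_center, the middle-sized one is meant.

How it is judged:
On the way, in this order (a step that is already met when the one before it is completed fails the run):
1. all four offcuts lie in the catch tray (y of offcut0_center in the frame of fixture between -0.212 and -0.118 m and x of offcut0_center in the frame of fixture between -0.077 and 0.077 m and height (world z) of each of offcut0_center, offcut1_center, offcut2_center, offcut3_center below 0.0195 m and y of offcut1_center in the frame of fixture between -0.212 and -0.118 m and x of offcut1_center in the frame of fixture between -0.077 and 0.077 m and y of offcut2_center in the frame of fixture between -0.212 and -0.118 m and x of offcut2_center in the frame of fixture between -0.077 and 0.077 m and y of offcut3_center in the frame of fixture between -0.212 and -0.118 m and x of offcut3_center in the frame of fixture between -0.077 and 0.077 m), for 0.2 s.
2. the scraper stands on the bench again, let go and clear of the fixture (height (world z) of scraper_grip between 0.042 and 0.05 m and angle between scraper_grip's own z axis and vertical below 0.1 rad and contact force between scraper and fixture below 0.1 N and contact force between scraper and the fingers below 0.1 N and linear speed of scraper below 0.02 m/s), for 0.2 s.
3. the cap has been turned until its keyways dropped over the pins (z of cap_center in the frame of fixture below 0.069 m and horizontal distance between cap_center and post_axis below 0.004 m), for 0.1 s.
At the end, for the whole second after the job is handed in: The gripper holds the cap (over 2 N) within 2.5 mm of fully home, 4 mm of the axis, 0.08 rad of upright, spring pressed over 8 mm; the offcuts lie in the tray below the plate top; the scraper stands upright (0.1 rad), still, on the bench, touching neither gripper nor fixture (all of step 1 and all of step 2 and z of cap_center in the frame of fixture below 0.0635 m and horizontal distance between cap_center and post_axis below 0.004 m and angle between cap_center's own z axis and vertical below 0.08 rad and value of joint spring_disc above 0.008 m and contact force between any of the fingers, the arm and cap above 2 N); the arm keeps its last pose, push and grip.
It fails at once if the gripper touches an offcut (contact force between any of the fingers, the arm and offcut0 above 0.5 N or contact force between any of the fingers, the arm and offcut1 above 0.5 N or contact force between any of the fingers, the arm and offcut2 above 0.5 N or contact force between any of the fingers, the arm and offcut3 above 0.5 N).
It fails at once if a bystander is moved by more than 30 mm (distance of any of screwdriver, glue_jar, housing from where it was at the start of the episode above 0.03 m).
It also fails if it takes over 64 s, if anything falls off the work surface, if the arm or the gripper's body presses on something with over 40 N, if the wrist force passes 120 N, or if a joint passes its speed limit or range.

## Working session

There is one attempt and no reset: what is moved stays moved. The work goes in short steps, Python scripts to look and compute and a tool call to move; the robot and the scene stay as the last step left them, time stands still between calls to the robot, and variables do not carry over. Pictures are saved under pics/ and viewed, about 8 in all and at most 12, crops included, and the job is handed in when it is done.

Besides the shell and the picture viewer there is one more tool, called as a command line: name --argument value ..., lists and objects as JSON in quotes. drive_tool: Moves the arm, as the interface text tells. Its arguments: {"type":"object","properties":{"series":{"type":"array"},"force":{"type":"number"}},"required":["series"]}

```bash
mkdir -p pics; cat > h.py <<'E'
import numpy as np, cv2
from station import bot
from scipy.spatial.transform import Rotation as R
def cam(n):
    c=bot.read_camera(n); c['R']=cv2.Rodrigues(np.array(c['rvec'],float))[0]; c['t']=np.array(c['tvec'],float).ravel(); c['K']=np.array(c['camera_matrix'],float); c['pixels']=np.array(c['pixels']); return c
def ray(c,u,v,z):
    o=-c['R'].T@c['t']; d=c['R'].T@np.linalg.inv(c['K'])@[u,v,1]; return o+d*(z-o[2])/d[2]
def proj(c,p):
    q=c['K']@(c['R']@np.array(p,float)+c['t']); return q[:2]/q[2]
E
python3 - <<'E'
from h import *
for n in('side','top'):
    c=cam(n); cv2.imwrite(f'pics/{n}0.png',c['pixels']); np.save(f'{n}0.npy',c,allow_pickle=True)
    print(n,-c['R'].T@c['t'],c['R'][2],c['K'][0])
o=bot.get_obs(); print({k:np.round(v,3) for k,v in o.items()})
a=cv2.imread('pics/top0.png'); cv2.imwrite('pics/top0b.png',cv2.resize(a,(800,600)))
E
```

```text
side [ 0.16633614 -0.9066726   0.65709614] [ 0.30776618  0.78789689 -0.53338397] [423.70043476   0.         259.18895022]
top [ 0.27878665 -0.06080701  1.41054316] [ 0.16514073  0.00247148 -0.98626692] [431.06181908   0.         253.24055331]
{'t': np.float64(0.1), 'q': array([-1.313,  0.478,  0.022,  1.556, -0.011,  1.109, -0.083]), 'joint_vel': array([ 0.002, -0.001, -0.001, -0.003,  0.001,  0.   ,  0.   ]), 'joint_torque': array([ 5.0000e-03, -5.9776e+01,  1.6140e+00, -2.8195e+01,  1.3000e-02,
        5.0000e-03, -0.0000e+00]), 'eef_pos': array([0.241, 0.63 , 0.252]), 'tool_rot': array([-0.   ,  0.182,  0.983, -0.001]), 'contact_force': array([0.241, 0.127, 0.292]), 'torque': array([-0.022,  0.015,  0.039]), 'gripper_width': np.float64(1.003)}
```

View pics/top0b.png

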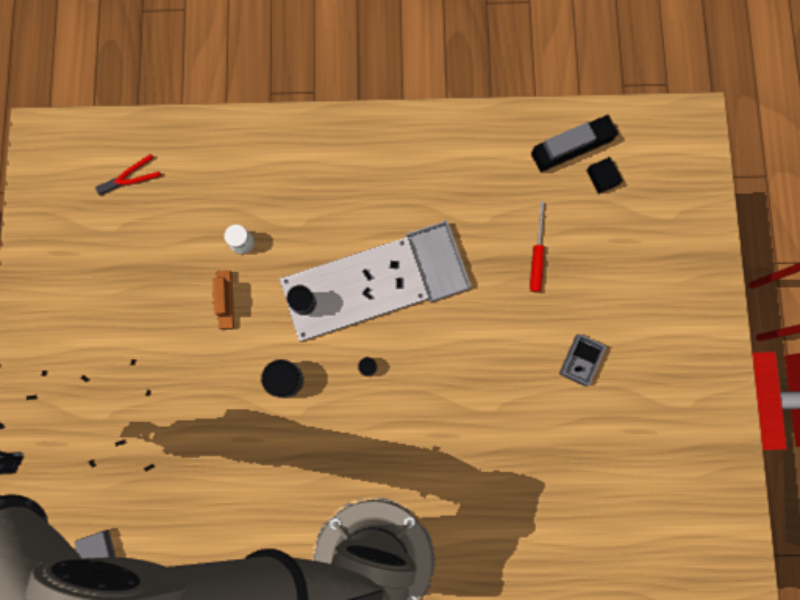

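View pics/side0.png

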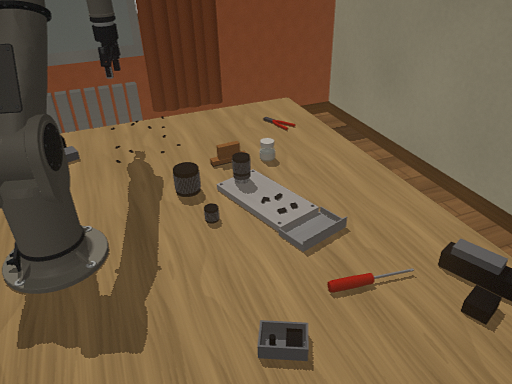

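Candidates for the cap (top view, 800x600 px): black one on the post (300,298), big one on the bench (282,378), small one on the bench (368,366). The middle-sized one is on the post. Offcuts: four on the plate at (368,274), (394,265), (368,293) and (399,283); the crumbs at left and the black block at (605,175) are decoys. The scraper is orange at (224,300), the jar white at (238,238).

```bash
cat > m.py <<'E'
from h import *
c=np.load('top0.npy',allow_pickle=True).item(); s=np.load('side0.npy',allow_pickle=True).item()
im=c['pixels']; hsv=cv2.cvtColor(im,cv2.COLOR_BGR2HSV)
def comps(m,box,amin):
    m=m.astype(np.uint8)*255; z=np.zeros_like(m); x0,y0,x1,y1=box; z[y0:y1,x0:x1]=m[y0:y1,x0:x1]
    return [k for k in cv2.findContours(z,cv2.RETR_EXTERNAL,cv2.CHAIN_APPROX_NONE)[0] if cv2.contourArea(k)>=amin]
box=(170,135,310,225)
for k in comps((hsv[...,1]<60)&(hsv[...,2]>60),box,200):
    r=cv2.minAreaRect(k); b=cv2.boxPoints(r); print('plate',cv2.contourArea(k),[np.round(ray(c,*p,.02)[:2],4).tolist() for p in b], b.round(1).tolist())
for k in comps(hsv[...,2]<60,(170,135,310,260),6):
    M=cv2.moments(k); u,v=M['m10']/M['m00'],M['m01']/M['m00']; r=cv2.minAreaRect(k)
    print('dark',round(u,1),round(v,1),cv2.contourArea(k),np.round(r[1],1),round(r[2]),ray(c,u,v,.0235)[:2].round(4),'top@102',ray(c,u,v,.102)[:2].round(4))
for k in comps((hsv[...,0]<14)&(hsv[...,1]>150),(125,160,165,220),50):
    r=cv2.minAreaRect(k); b=cv2.boxPoints(r); print('scr',cv2.contourArea(k),r,[ (ray(c,*p,.02)[:2].round(4).tolist()) for p in b])
crop=im[130:230,120:310]; sc=s['pixels'][125:255,195:355]
a=cv2.resize(crop,None,fx=4.2,fy=4.2,interpolation=2)[:300*2]; b=cv2.resize(sc,None,fx=1,fy=1)
cv2.imwrite('pics/crop1.png',a[:600,:800])
E
python3 m.py
```

```text
plate 4513.0 [[0.5789, 0.1909], [0.6952, -0.172], [0.5463, -0.2148], [0.4338, 0.1425]] [[177.60000610351562, 176.8000030517578], [286.5, 140.5], [301.0, 184.0], [192.10000610351562, 220.3000030517578]]
dark 180.9 242.0 435.5 [23. 23.] 90 [0.3642 0.1777] top@102 [0.3594 0.1642]
dark 235.0 234.2 86.5 [10. 10.] 90 [0.3859 0.0037] top@102 [0.3798 0.    ]
dark 234.6 187.1 9.5 [6.3 3.6] 76 [0.5397 0.0032] top@102 [ 5.249e-01 -5.000e-04]
dark 192.6 191.6 223.0 [17. 17.] 90 [0.5278 0.1408] top@102 [0.5137 0.1294]
dark 255.0 180.5 10.0 [5. 2.] 90 [ 0.5604 -0.0641] top@102 [ 0.5445 -0.0639]
dark 234.9 175.6 8.0 [5.8 2.2] 56 [0.5784 0.0018] top@102 [ 0.5614 -0.0017]
dark 252.0 168.8 13.5 [4. 4.] 90 [ 0.5999 -0.055 ] top@102 [ 0.5817 -0.0553]
scr 358.5 ((142.44552612304688, 191.62841796875), (37.239837646484375, 11.664740562438965), 86.42366790771484) [[0.5932, 0.3303], [0.5949, 0.2919], [0.4708, 0.2817], [0.4692, 0.3196]]
```

View pics/crop1.png

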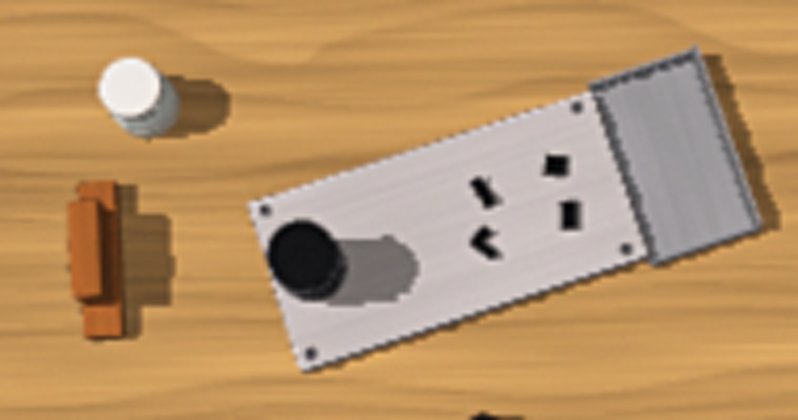

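The crop shows the black cap on the post (crop 300,258), the four black offcuts, the tray at right, and the scraper with its handle. The cap on the plate is the middle-sized one.

```bash
cat > m2.py <<'E'
from h import *
c=np.load('top0.npy',allow_pickle=True).item(); s=np.load('side0.npy',allow_pickle=True).item()
w=lambda u,v,z:ray(c,u/4.2+120-.4,v/4.2+130-.4,z)[:2]
A,B,C,D=[w(*p,.02) for p in((250,203),(303,370),(648,262),(590,88))]
print('widths',np.linalg.norm(A-B),np.linalg.norm(C-D),np.linalg.norm(A-D),np.linalg.norm(B-C))
P=np.array([[70,165],[-70,165],[-70,-120],[70,-120]])/1e3; Q=np.array([A,B,C,D])
H=(P-P.mean(0)).T@(Q-Q.mean(0)); th=np.arctan2(H[0,1]-H[1,0],H[0,0]+H[1,1]); Rf=np.array([[np.cos(th),-np.sin(th)],[np.sin(th),np.cos(th)]])
o=Q.mean(0)-Rf@P.mean(0); print('yaw',th,'origin',o,'resid',np.round((Q-(P@Rf.T+o))*1e3,1).tolist())
print('post',o+Rf@[0,.13],'captop',w(301,254,.102),w(301,258,.102))
hsv=cv2.cvtColor(s['pixels'],cv2.COLOR_BGR2HSV)
for p in ((484,192),(556,165),(485,242),(570,215)): print('off',w(*p,.024),Rf.T@(w(*p,.024)-o))
ht=[w(*p,.064) for p in((68,202),(100,198),(102,298),(78,300))]; print('handle',np.mean(ht,0),[x.round(4).tolist() for x in ht])
e=[w(*p,.02) for p in((80,183),(118,182),(87,340),(125,338))]; print('base',[x.round(4).tolist() for x in e], np.mean(e,0))
P0=np.r_[o+Rf@[0,.13],.102]; print('cap top in side',proj(s,P0)); np.savez('fix',th=th,o=o)
for p in ([*np.mean(ht,0),.064],[*np.mean(e,0),.064]): print('side handle',proj(s,p))
k=s['pixels'][140:200,195:275]; cv2.imwrite('pics/crop2.png',cv2.resize(k,None,fx=9,fy=9,interpolation=2)[:600])
E
python3 m2.py
```

```text
widths 0.13917055445238813 0.14704442548880306 0.28271037749239736 0.28021363657223514
yaw 0.3003117054120504 origin [0.5569652  0.00883665] resid [[-0.1, -1.3], [1.0, -2.1], [-4.1, 1.4], [3.1, 2.1]]
post [0.51850886 0.13301841] captop [0.51842766 0.1334155 ] [0.51544097 0.13340287]
off [0.57909087 0.00185379] [ 0.01906977 -0.01321551]
off [ 0.59956443 -0.05491048] [ 0.02183513 -0.0734957 ]
off [0.53926544 0.00157094] [-0.01905692 -0.00170462]
off [ 0.55934314 -0.06508002] [-0.01959437 -0.07131192]
handle [0.53235869 0.30121958] [[0.5692, 0.3165], [0.5718, 0.2923], [0.4948, 0.289], [0.4936, 0.3071]]
base [[0.5938, 0.3198], [0.594, 0.2899], [0.4691, 0.3113], [0.4701, 0.2819]] [0.53172788 0.30073031]
cap top in side [240.85577142 155.86626458]
side handle [227.73374597 144.10914228]
side handle [227.59746745 144.20273801]
```

View pics/crop2.png

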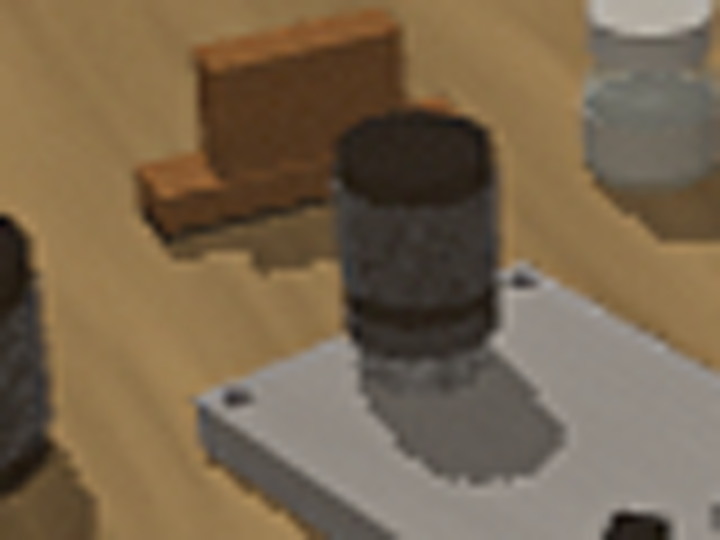

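Both views agree to about 3 mm on the cap and scraper. Scraper grip is at (0.532, 0.301), yaw 0.067. Fixture yaw is 0.300 and the post is at about (0.518, 0.133). Approaching the scraper.

drive_tool --series '[1,-32.5,-17,8,0,0,0,1,-32.5,-17,8,0,0,0,1,-32.5,-17,8,0,0,0,1,-32.5,-17,8,0,0,0,1,-32.5,-17,8,0,0,0,1,-32.5,-17,8,0,0,0,1,-32.5,-17,8,0,0,0,1,-32.5,-17,8,0,0,0,1,-32.5,-17,8,0,0,0,1,-32.5,-17,8,0,0,0,1,-32.5,-17,8,0,0,0,1,-32.5,-17,8,0,0,0]' --force 50

```text
t: 1.6
eef_pos: [0.5331, 0.2993, 0.1567]
tool_rot: [-0.0, 0.182, 0.983, -0.0]
contact_force: [0.7, -0.2, -0.7]
gripper_width: 0.998
```

drive_tool --series '[1,0,0,0,0,0,-0.1445,1,0,0,0,0,0,-0.1445,1,0,0,0,0,0,-0.1445,1,0,0,0,0,0,0]'

```text
t: 2.1
eef_pos: [0.5325, 0.3001, 0.1569]
tool_rot: [-0.0, -0.033, 0.999, -0.0]
contact_force: [0.5, -0.5, 0.2]
gripper_width: 1.003
```

```bash
cat >> h.py <<'E'
def goto(p,yaw=None):
    "shift (mm, current tool axes), then turn wz, to bring TCP to p with tool y at world angle yaw, upright"
    o=bot.get_obs(); q=np.array(o['tool_rot']); T=R.from_quat(q[[1,2,3,0]]); M=T.as_matrix()
    print('t',round(float(o['t']),2),'pos',np.round(o['eef_pos'],4),'tilt',np.round(M[:2,2],4),'F',np.round(o['contact_force'],1),'Tq',np.round(o['torque'],2),'w',round(float(o['gripper_width']),3),'q7',np.round(o['q'],2))
    print('shift',np.round(M.T@(np.array(p)-o['eef_pos'])*1e3,1))
    y0=np.arctan2(M[1,1],M[0,1]); print('yaw',round(y0,4))
    if yaw is not None:
        d=(yaw-y0+np.pi/2)%np.pi-np.pi/2; z=[np.cos(yaw),np.sin(yaw),0]
        print('wz',round(-d,4))
        T2=R.from_rotvec([0,0,d])*T; print('world-turned tilt-fix about tool xyz', np.round((T2.inv()*R.from_matrix(np.c_[np.cross([np.cos(y0+d),np.sin(y0+d),0],[0,0,-1]),[np.cos(y0+d),np.sin(y0+d),0],[0,0,-1]])).as_rotvec(),4))
E
python3 -c "
from h import *
goto([.532,.301,.049],np.pi/2+.067)"
```

```text
t 2.1 pos [0.5325 0.3001 0.1569] tilt [-0.0008 -0.0001] F [ 0.5 -0.5  0.2] Tq [ 0.01 -0.03 -0.02] w 1.003 q7 [-0.62  0.48  0.    1.8  -0.    0.87  1.02]
shift [  0.4   1.  107.9]
yaw 1.637
wz -0.0008
world-turned tilt-fix about tool xyz [-0.0001 -0.0008 -0.    ]
```

drive_tool --series '[1,0,1,36,0,0,0,1,0,0,36,0,0,0,1,0,0,36,0,0,0,1,0,0,0,0,0,0,-1,0,0,0,0,0,0,-1,0,0,0,0,0,0,-1,0,0,0,0,0,0,-1,0,0,0,0,0,0,-1,0,0,0,0,0,0,-1,0,0,0,0,0,0,-1,0,0,0,0,0,0]' --force 60

```text
t: 3.48
eef_pos: [0.5332, 0.3018, 0.0504]
tool_rot: [0.001, -0.034, 0.999, 0.001]
contact_force: [-1.1, 0.0, 6.7]
gripper_width: 0.27
```

```bash
python3 -c "
from h import *
goto([.532,.301,.049],np.pi/2+.067)"
```

```text
t 3.48 pos [0.5332 0.3018 0.0504] tilt [0.0013 0.0011] F [-1.1  0.   6.7] Tq [0.02 0.19 0.01] w 0.27 q7 [-0.62  0.62 -0.    1.85  0.    0.67  1.02]
shift [ 1.2 -0.8  1.4]
yaw 1.6383
wz 0.0005
world-turned tilt-fix about tool xyz [ 0.001   0.0014 -0.    ]
```

drive_tool --series '[-1,0,0,-15,0,0,0,-1,0,0,-45,0,0,0,-1,0,0,-45,0,0,0,-1,0,0,-45,0,0,0,-1,1,-35,0,0,0,0,-1,1,-35,0,0,0,0,-1,1,-35,0,0,0,0,-1,1,-35,0,0,0,0,-1,1,-35,0,0,0,0,-1,1,-35,0,0,0,0,-1,1,-35,0,0,0,0]'

```text
t: 4.85
eef_pos: [0.5418, 0.0551, 0.1998]
tool_rot: [-0.0, -0.034, 0.999, 0.0]
contact_force: [0.5, 0.6, -2.4]
gripper_width: 0.274
```

drive_tool --series '[-1,0,0,0,0,0,-0.116,-1,0,0,0,0,0,-0.116,-1,0,0,0,0,0,0]'

```text
t: 5.22
eef_pos: [0.5419, 0.0562, 0.1997]
tool_rot: [-0.0, -0.149, 0.989, 0.0]
contact_force: [-0.2, -0.7, -1.8]
gripper_width: 0.271
```

```bash
python3 -c "
from h import *
f=np.load('fix.npz');th=float(f['th']);o=f['o'];Rf=np.array([[np.cos(th),-np.sin(th)],[np.sin(th),np.cos(th)]])
goto([*(o+Rf@[0,.055]),.0714],np.pi/2+th)
for n in('top','side'):
  c=cam(n);np.save(n+'1.npy',c,allow_pickle=True)
  k=c['pixels'][110:240,120:320] if n=='top' else c['pixels'][90:250,180:380]
  cv2.imwrite('pics/c3%s.png'%n,cv2.resize(k,None,fx=2,fy=2,interpolation=2))
a=cv2.imread('pics/c3top.png');b=cv2.imread('pics/c3side.png');cv2.imwrite('pics/c3.png',np.vstack([a,b]))
"
```

```text
t 5.22 pos [0.5419 0.0562 0.1997] tilt [-0.0001  0.0001] F [-0.2 -0.7 -1.8] Tq [ 0.01  0.02 -0.01] w 0.271 q7 [-0.24  0.32  0.03  1.92 -0.01  0.89  1.66]
shift [ -0.4   5.3 128.3]
yaw 1.8691
wz -0.002
world-turned tilt-fix about tool xyz [ 0.0001 -0.0001  0.    ]
```

View pics/c3.png

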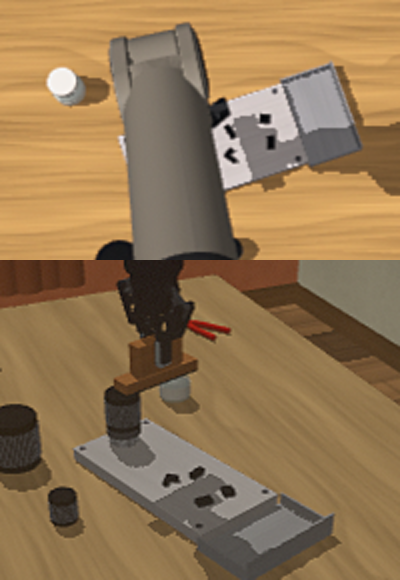

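The scraper is held level above the plate and all four offcuts are still in place. Lowering it onto the plate between cap and offcuts.

drive_tool --series '[-1,0,5,40,0,0,0,-1,0,0,40,0,0,0,-1,0,0,30,0,0,0,-1,0,0,10,0,0,0,-1,0,0,5,0,0,0,-1,0,0,3,0,0,0,-1,0,0,0,0,0,0]'

```text
t: 6.2
eef_pos: [0.5412, 0.0613, 0.072]
tool_rot: [0.001, -0.149, 0.989, 0.0]
contact_force: [0.2, -0.4, -2.0]
gripper_width: 0.272
```

```bash
python3 -c "
from h import *
f=np.load('fix.npz');th=float(f['th']);o=f['o'];Rf=np.array([[np.cos(th),-np.sin(th)],[np.sin(th),np.cos(th)]])
goto([*(o+Rf@[0,-.118]),.0714],np.pi/2+th)"
```

```text
t 6.2 pos [0.5412 0.0613 0.072 ] tilt [0.0013 0.0003] F [ 0.2 -0.4 -2. ] Tq [ 0.02 -0.01  0.03] w 0.272 q7 [-0.24  0.51  0.02  2.01 -0.02  0.62  1.66]
shift [   0.3 -172.8    0.7]
yaw 1.8702
wz -0.0009
world-turned tilt-fix about tool xyz [-0.0001  0.0013  0.    ]
```

drive_tool --series '[-1,0,-10,0.5,0,0,0,-1,0,-10,0,0,0,0,-1,0,-10,0,0,0,0,-1,0,-10,0,0,0,0,-1,0,-10,0,0,0,0,-1,0,-10,0,0,0,0,-1,0,-10,0,0,0,0,-1,0,-10,0,0,0,0,-1,0,-10,0,0,0,0,-1,0,-10,0,0,0,0,-1,0,-10,0,0,0,0,-1,0,-10,0,0,0,0]'

```text
t: 7.7
eef_pos: [0.5763, -0.0541, 0.0708]
tool_rot: [-0.0, -0.149, 0.989, 0.0]
contact_force: [-0.2, 0.1, -1.6]
gripper_width: 0.269
```

drive_tool --series '[-1,0,-10,0,0,0,0,-1,0,-10,0,0,0,0,-1,0,-10,0,0,0,0,-1,0,-10,0,0,0,0,-1,0,-10,0,0,0,0,-1,0,-10,0,0,0,0,-1,0,-5,0,0,0,0,-1,0,0,0,0,0,0]'

```text
t: 8.7
eef_pos: [0.5954, -0.116, 0.0707]
tool_rot: [-0.0, -0.149, 0.989, -0.0]
contact_force: [-0.0, 0.3, -0.9]
gripper_width: 0.273
```

```bash
python3 -c "
from h import *
f=np.load('fix.npz');th=float(f['th']);o=f['o'];Rf=np.array([[np.cos(th),-np.sin(th)],[np.sin(th),np.cos(th)]])
goto([*(o+Rf@[0,-.118]),.0714],np.pi/2+th)
a=[]
for n in('top','side'):
  c=cam(n);np.save(n+'2.npy',c,allow_pickle=True)
  k=c['pixels'][110:240,170:320] if n=='top' else c['pixels'][140:270,210:360]
  a.append(cv2.resize(k,None,fx=2.6,fy=2.6,interpolation=2))
cv2.imwrite('pics/c4.png',np.hstack(a))
"
```

```text
t 8.7 pos [ 0.5954 -0.116   0.0707] tilt [-0.     -0.0001] F [-0.   0.3 -0.9] Tq [ 0.02 -0.04 -0.05] w 0.273 q7 [ 0.07  0.59  0.03  1.86 -0.02  0.7   1.98]
shift [-0.2 12.6 -0.7]
yaw 1.8698
wz -0.0013
world-turned tilt-fix about tool xyz [-0.0001 -0.     -0.    ]
```

View pics/c4.png

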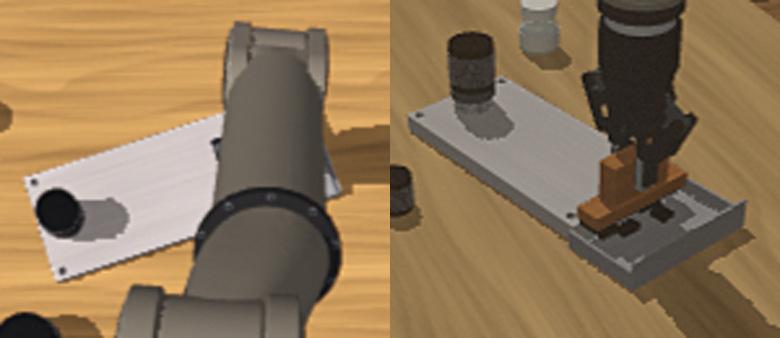

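The side view shows the scraper past the plate edge and dark chips in the tray. Lifting and backing off to verify before putting it away.

drive_tool --series '[-1,0,3,-30,0,0,0,-1,0,0,-55,0,0,0,-1,0,0,-55,0,0,0,-1,0,45,0,0,0,0,-1,0,45,0,0,0,0,-1,0,45,0,0,0,0,-1,0,45,0,0,0,0,-1,0,45,0,0,0,0,-1,0,0,0,0,0,0]'

```text
t: 9.93
eef_pos: [0.5264, 0.1073, 0.2109]
tool_rot: [-0.0, -0.153, 0.988, 0.001]
contact_force: [0.0, 0.2, -2.1]
gripper_width: 0.274
```

```bash
python3 -c "
from h import *
f=np.load('fix.npz');th=float(f['th']);o=f['o'];Rf=np.array([[np.cos(th),-np.sin(th)],[np.sin(th),np.cos(th)]])
goto([.532,.301,.21],np.pi/2+.067)
c=cam('top');np.save('top3.npy',c,allow_pickle=True)
im=c['pixels'];m=(im.max(2)<50).astype(np.uint8);z=np.zeros_like(m);z[135:205,255:310]=m[135:205,255:310]
for k in cv2.findContours(z,0,1)[0]:
  M=cv2.moments(k)
  if M['m00']>3:
    p=ray(c,M['m10']/M['m00'],M['m01']/M['m00'],.007)[:2];print(M['m00'],Rf.T@(p-o))
s=cam('side')
cv2.imwrite('pics/c5.png',np.hstack([cv2.resize(q,(390,390),interpolation=2) for q in (im[110:240,180:310],s['pixels'][140:270,230:360])]))
"
```

```text
t 9.93 pos [0.5264 0.1073 0.2109] tilt [-0.0006  0.0021] F [ 0.   0.2 -2.1] Tq [-0.06 -0.03  0.01] w 0.274 q7 [-0.27  0.3  -0.05  1.93  0.02  0.91  1.55]
shift [-64.  182.8   1.3]
yaw 1.8786
wz 0.2408
world-turned tilt-fix about tool xyz [ 0.0021  0.0001 -0.    ]
25.0 [-0.02470015 -0.13936803]
29.0 [ 0.02495623 -0.14003739]
```

View pics/c5.png

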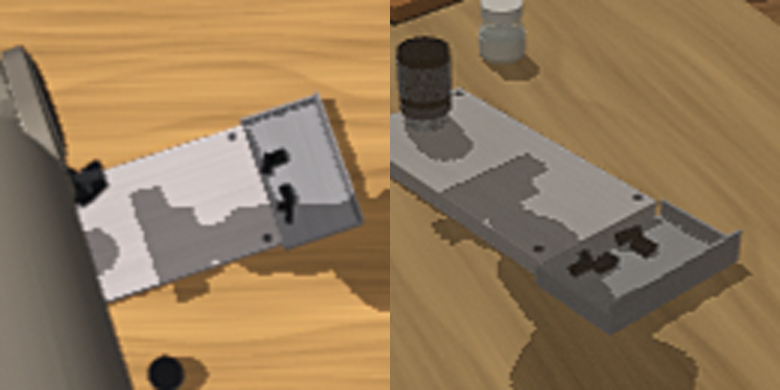

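The tray holds two dark pairs at fixture y ≈ -0.14 and the plate is empty: all four are in. Returning the scraper to its old spot.

drive_tool --series '[-1,-13,37,0,0,0,0,-1,-13,37,0,0,0,0,-1,-13,37,0,0,0,0,-1,-13,37,0,0,0,0,-1,-12,35,0,0,0,0,-1,0,0,0,0,0,0.12,-1,0,0,0,0,0,0.12,-1,0,0,45,0,0,0,-1,0,0,45,0,0,0,-1,0,0,45,0,0,0,-1,0,0,15,0,0,0,-1,0,0,0,0,0,0]'

```text
t: 11.52
eef_pos: [0.5354, 0.2951, 0.0605]
tool_rot: [-0.0, -0.029, 1.0, -0.001]
contact_force: [-0.2, 0.2, -1.6]
gripper_width: 0.274
```

```bash
python3 -c "
from h import *
goto([.532,.301,.0505],np.pi/2+.067)"
```

```text
t 11.53 pos [0.5354 0.2951 0.0605] tilt [-0.0009 -0.0011] F [-0.2  0.2 -1.6] Tq [-0.    0.05 -0.01] w 0.274 q7 [-0.57  0.61 -0.05  1.85  0.05  0.69  0.98]
shift [ 3.   6.1 10. ]
yaw 1.6294
wz -0.0084
world-turned tilt-fix about tool xyz [-0.001 -0.001 -0.   ]
```

drive_tool --series '[-1,0,0,5,0,0,0,-1,0,0,3,0,0,0,-1,0,0,1.5,0,0,0,-1,0,0,0.5,0,0,0,0.2,0,0,0,0,0,0,0.2,0,0,0,0,0,0,0.6,0,0,0,0,0,0,1,0,0,0,0,0,0,1,0,0,0,0,0,0,1,0,0,0,0,0,0,1,0,0,0,0,0,0]'

```text
t: 12.9
eef_pos: [0.5351, 0.296, 0.0508]
tool_rot: [-0.0, -0.03, 1.0, 0.0]
contact_force: [-0.4, -0.1, 0.1]
gripper_width: 0.999
```

drive_tool --series '[1,0,0,-20,0,0,0,1,0,0,-40,0,0,0,1,0,0,-45,0,0,0,1,0,0,-45,0,0,0,1,0,0,0,0,0,0]'

```text
t: 13.52
eef_pos: [0.5375, 0.2974, 0.2066]
tool_rot: [0.004, -0.03, 1.0, 0.002]
contact_force: [0.5, 0.2, 0.5]
gripper_width: 0.999
```

```bash
python3 -c "
from h import *
goto([.518,.133,.20],np.pi/2+.067)
a=[]
for n in('top','side'):
  c=cam(n);np.save(n+'4.npy',c,allow_pickle=True)
  k=c['pixels'][130:230,120:270] if n=='top' else c['pixels'][115:215,180:330]
  a.append(cv2.resize(k,None,fx=2.6,fy=2.6,interpolation=2))
cv2.imwrite('pics/c6.png',np.hstack(a))
"
```

```text
t 13.53 pos [0.5375 0.2974 0.2066] tilt [0.0078 0.0052] F [0.5 0.2 0.5] Tq [-0.01  0.   -0.03] w 0.999 q7 [-0.57  0.42 -0.05  1.76  0.03  0.95  1.  ]
shift [  29.2 -163.     5.6]
yaw 1.6302
wz -0.0076
world-turned tilt-fix about tool xyz [ 0.0047  0.0081 -0.    ]
```

View pics/c6.png

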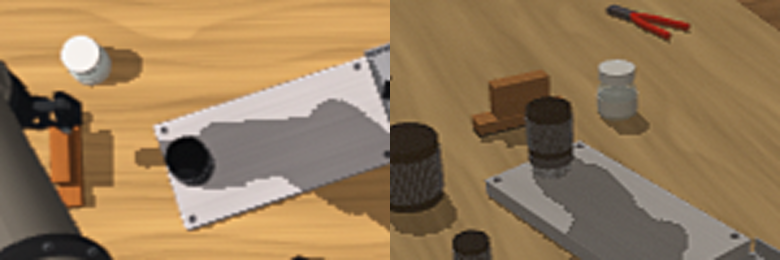

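The scraper is standing free at its old spot (0.535, 0.296) and the jar is untouched. Now the cap.

drive_tool --series '[1,6,-32.5,0,0,0,0,1,6,-32.5,0,0,0,0,1,6,-32.5,0,0,0,0,1,6,-32.5,0,0,0,0,1,5,-33,0,0,0,0,1,0,0,25,0,0,0,1,0,0,25,0,0,0,1,0,0,0,0,0,0]' --force 40

```text
t: 14.62
eef_pos: [0.5138, 0.1308, 0.1485]
tool_rot: [-0.003, -0.03, 1.0, -0.001]
contact_force: [0.3, 0.2, 0.2]
gripper_width: 1.001
```

```bash
python3 -c "
from h import *
goto([.518,.133,.086],1.63)"
```

```text
t 14.62 pos [0.5138 0.1308 0.1485] tilt [-0.0056 -0.002 ] F [0.3 0.2 0.2] Tq [-0.05 -0.    0.  ] w 1.001 q7 [-0.35  0.37 -0.02  1.99  0.01  0.78  1.25]
shift [-4.7  2.  62.4]
yaw 1.6305
wz 0.0005
world-turned tilt-fix about tool xyz [-0.0017 -0.0057 -0.    ]
```

drive_tool --series '[1,-4,2,20,0,0,0,1,0,0,20,0,0,0,1,0,0,15,0,0,0,1,0,0,7,0,0,0,1,0,0,0,0,0,0]'

```text
t: 15.25
eef_pos: [0.5197, 0.1338, 0.0887]
tool_rot: [-0.0, -0.03, 1.0, -0.0]
contact_force: [-0.2, 0.2, -0.6]
gripper_width: 0.998
```

```bash
python3 -c "
from h import *
goto([.518,.133,.086],1.63)"
```

```text
t 15.25 pos [0.5197 0.1338 0.0887] tilt [-0.0005 -0.0002] F [-0.2  0.2 -0.6] Tq [ 0.01 -0.01 -0.04] w 0.998 q7 [-0.35  0.47 -0.02  2.02  0.01  0.65  1.25]
shift [ 1.7 -0.7  2.7]
yaw 1.6304
wz 0.0004
world-turned tilt-fix about tool xyz [-0.0002 -0.0005 -0.    ]
```

drive_tool --series '[1,1.5,0,2,0,0,0,-1,0,0,0,0,0,0,-1,0,0,0,0,0,0,-1,0,0,0,0,0,0,-1,0,0,0,0,0,0,-1,0,0,0,0,0,0]'

```text
t: 16.0
eef_pos: [0.5187, 0.1337, 0.0874]
tool_rot: [0.0, -0.03, 1.0, 0.0]
contact_force: [-0.8, -0.6, 6.8]
gripper_width: 0.605
```

```bash
python3 -c "
from h import *
goto([.518,.133,.086],1.63)"
```

```text
t 16.0 pos [0.5187 0.1337 0.0874] tilt [0.0008 0.0001] F [-0.8 -0.6  6.8] Tq [-0.22  0.18 -0.  ] w 0.605 q7 [-0.35  0.47 -0.02  2.02  0.01  0.65  1.25]
shift [ 0.7 -0.6  1.4]
yaw 1.6302
wz 0.0002
world-turned tilt-fix about tool xyz [ 0.0001  0.0008 -0.    ]
```

Gripped (51 mm), already pressing 6.8 N. Turning by feel.

drive_tool --series '[-1,0,0,0,0,0,0.09,-1,0,0,0,0,0,0.09,-1,0,0,0,0,0,0.09,-1,0,0,0,0,0,0.09,-1,0,0,0,0,0,0.09,-1,0,0,0,0,0,0]' --force 50

```text
t: 16.75
eef_pos: [0.519, 0.134, 0.0875]
tool_rot: [0.001, 0.194, 0.981, 0.0]
contact_force: [-1.2, -0.7, 5.6]
gripper_width: 0.6
```

drive_tool --series '[-1,0,0,0,0,0,0.07,-1,0,0,0,0,0,0,-1,0,0,0,0,0,0,-1,0,0,0,0,0,0]'

```text
t: 17.25
eef_pos: [0.519, 0.1339, 0.0875]
tool_rot: [0.001, 0.228, 0.974, 0.0]
contact_force: [0.6, -0.0, 6.0]
gripper_width: 0.596
```

drive_tool --series '[-1,0,0,0,0,0,0.07,-1,0,0,0,0,0,0.07,-1,0,0,0,0,0,0,-1,0,0,0,0,0,0]'

```text
t: 17.75
eef_pos: [0.519, 0.1338, 0.0875]
tool_rot: [0.001, 0.296, 0.955, 0.0]
contact_force: [0.3, -1.7, 5.7]
gripper_width: 0.604
```

```bash
python3 -c "
from h import *
goto([.518,.133,.086],1.63)"
```

```text
t 17.75 pos [0.519  0.1338 0.0875] tilt [0.0015 0.0004] F [ 0.3 -1.7  5.7] Tq [-0.22  0.09 -0.07] w 0.604 q7 [-0.49  0.48  0.15  2.03 -0.12  0.64  0.71]
shift [ 0.4 -1.3  1.5]
yaw 0.9702
wz -0.6598
world-turned tilt-fix about tool xyz [ 0.0012  0.001  -0.    ]
```

drive_tool --series '[-1,0,0,0,0,0,0.07,-1,0,0,0,0,0,0.07,-1,0,0,0,0,0,0,-1,0,0,0,0,0,0]'

```text
t: 18.25
eef_pos: [0.519, 0.1339, 0.0874]
tool_rot: [0.001, 0.362, 0.932, 0.001]
contact_force: [0.2, 0.3, 5.2]
gripper_width: 0.6
```

drive_tool --series '[-1,0,0,0,0,0,0.07,-1,0,0,0,0,0,0.07,-1,0,0,0,0,0,0,-1,0,0,0,0,0,0]'

```text
t: 18.75
eef_pos: [0.519, 0.1339, 0.0874]
tool_rot: [0.001, 0.426, 0.905, 0.001]
contact_force: [-0.1, -1.2, 5.9]
gripper_width: 0.599
```

drive_tool --series '[-1,0,0,0,0,0,0.07,-1,0,0,0,0,0,0.07,-1,0,0,0,0,0,0,-1,0,0,0,0,0,0]'

```text
t: 19.25
eef_pos: [0.5187, 0.1336, 0.0873]
tool_rot: [0.0, 0.488, 0.873, 0.0]
contact_force: [-1.4, -0.9, 6.4]
gripper_width: 0.599
```

drive_tool --series '[-1,0,0,0,0,0,0.07,-1,0,0,0,0,0,0.07,-1,0,0,0,0,0,0,-1,0,0,0,0,0,0]'

```text
t: 19.75
eef_pos: [0.5184, 0.1342, 0.0868]
tool_rot: [0.0, 0.547, 0.837, 0.0]
contact_force: [0.7, 0.6, 0.4]
gripper_width: 0.599
```

drive_tool --series '[-1,0,0,0,0,0,0.07,-1,0,0,0,0,0,0.07,-1,0,0,0,0,0,0,-1,0,0,0,0,0,0]'

```text
t: 20.25
eef_pos: [0.518, 0.1337, 0.0866]
tool_rot: [-0.0, 0.605, 0.797, -0.0]
contact_force: [0.3, 0.6, -1.9]
gripper_width: 0.603
```

drive_tool --series '[-1,0,0,0,0,0,0.07,-1,0,0,0,0,0,0.07,-1,0,0,0,0,0,0,-1,0,0,0,0,0,0]'

```text
t: 20.75
eef_pos: [0.5182, 0.1337, 0.0868]
tool_rot: [-0.0, 0.659, 0.752, -0.0]
contact_force: [-0.5, -0.4, -3.9]
gripper_width: 0.598
```

```bash
python3 -c "
from h import *
goto([.518,.133,.086],1.63)"
```

```text
t 20.75 pos [0.5182 0.1337 0.0868] tilt [-0.0001 -0.    ] F [-0.5 -0.4 -3.9] Tq [0.05 0.02 0.01] w 0.598 q7 [-0.66  0.5   0.37  2.04 -0.29  0.65  0.04]
shift [-0.7 -0.3  0.8]
yaw 0.1323
wz -1.4977
world-turned tilt-fix about tool xyz [-0.0001  0.      0.    ]
```

The support force vanished at about 70 degrees of turn, so the keyways are probably in line. Pressing to test.

drive_tool --series '[-1,0,0,1,0,0,0,-1,0,0,1,0,0,0,-1,0,0,0,0,0,0,-1,0,0,0,0,0,0]'

```text
t: 21.25
eef_pos: [0.5183, 0.1342, 0.0848]
tool_rot: [-0.0, 0.659, 0.752, 0.0]
contact_force: [0.9, 2.0, -1.4]
gripper_width: 0.598
```

```bash
python3 -c "
from h import *
goto([.518,.133,.086],1.63)"
```

```text
t 21.25 pos [0.5183 0.1342 0.0848] tilt [0.0001 0.0005] F [ 0.9  2.  -1.4] Tq [0.58 0.07 0.01] w 0.598 q7 [-0.66  0.5   0.37  2.04 -0.3   0.65  0.04]
shift [-1.2 -0.4 -1.2]
yaw 0.1311
wz -1.4989
world-turned tilt-fix about tool xyz [ 0.0001 -0.0005  0.    ]
```

drive_tool --series '[-1,0,0,2,0,0,0,-1,0,0,2,0,0,0,-1,0,0,1,0,0,0,-1,0,0,0,0,0,0,-1,0,0,0,0,0,0]' --force 80

```text
t: 21.88
eef_pos: [0.5184, 0.1343, 0.08]
tool_rot: [-0.0, 0.659, 0.752, 0.0]
contact_force: [-2.1, 5.3, 4.2]
gripper_width: 0.593
```

```bash
python3 -c "
from h import *
goto([.518,.133,.0734],1.63)"
```

```text
t 21.88 pos [0.5184 0.1343 0.08  ] tilt [0.0002 0.0007] F [-2.1  5.3  4.2] Tq [1.04 0.49 0.03] w 0.593 q7 [-0.66  0.51  0.37  2.04 -0.3   0.64  0.04]
shift [-1.3 -0.5  6.6]
yaw 0.131
wz -1.499
world-turned tilt-fix about tool xyz [ 0.0002 -0.0007  0.    ]
```

Dropped in and now on the spring. Relieving the slight side load and pushing on.

drive_tool --series '[-1,1,-0.4,2,0,0,0,-1,0,0,2,0,0,0,-1,0,0,2,0,0,0,-1,0,0,1,0,0,0,-1,0,0,0,0,0,0]'

```text
t: 22.5
eef_pos: [0.5183, 0.1344, 0.0738]
tool_rot: [0.0, 0.66, 0.752, 0.0]
contact_force: [-3.8, 2.9, 13.5]
gripper_width: 0.591
```

```bash
python3 -c "
from h import *
goto([.518,.133,.0734],1.63)"
```

```text
t 22.5 pos [0.5183 0.1344 0.0738] tilt [0.0008 0.0004] F [-3.8  2.9 13.5] Tq [0.44 1.03 0.1 ] w 0.591 q7 [-0.65  0.52  0.36  2.05 -0.31  0.62  0.04]
shift [-1.4 -0.5  0.4]
yaw 0.1301
wz -1.4999
world-turned tilt-fix about tool xyz [ 0.0008 -0.0003  0.    ]
```

drive_tool --series '[-1,0.5,-0.7,1,0,0,0,-1,0,0,1,0,0,0,-1,0,0,0,0,0,0,-1,0,0,0,0,0,0]'

```text
t: 23.0
eef_pos: [0.5183, 0.1345, 0.0737]
tool_rot: [0.0, 0.66, 0.751, 0.001]
contact_force: [-9.3, -0.4, 33.7]
gripper_width: 0.596
```

```bash
python3 -c "
from h import *
goto([.518,.133,.0734],1.63)
a=[]
for n in('top','side'):
  c=cam(n)
  k=c['pixels'][130:230,120:270] if n=='top' else c['pixels'][110:260,190:350]
  a.append(cv2.resize(k,(400,400*k.shape[0]//k.shape[1]),interpolation=2))
h=min(x.shape[0] for x in a)
cv2.imwrite('pics/c7.png',np.vstack(a)[:640] if 0 else np.hstack([cv2.copyMakeBorder(x,0,400-x.shape[0],0,0,0) for x in a]))
"
```

```text
t 23.0 pos [0.5183 0.1345 0.0737] tilt [0.002  0.0013] F [-9.3 -0.4 33.7] Tq [-0.09  2.15  0.19] w 0.596 q7 [-0.65  0.52  0.36  2.05 -0.31  0.62  0.04]
shift [-1.4 -0.5  0.3]
yaw 0.1295
wz -1.5005
world-turned tilt-fix about tool xyz [ 0.0021 -0.001   0.    ]
```

View pics/c7.png

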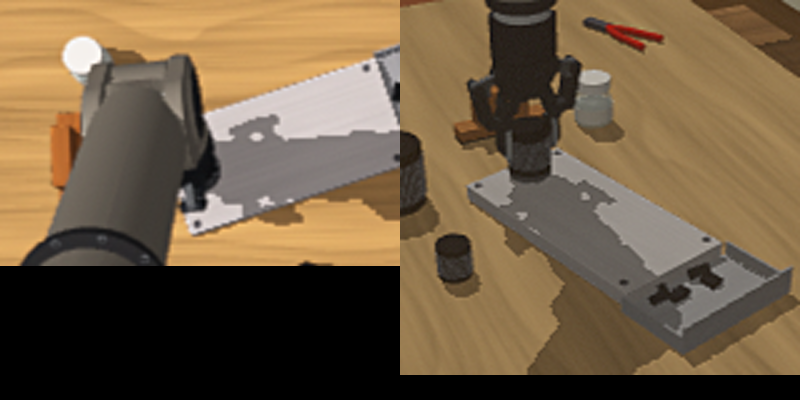

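The position stalls at 0.0737 (13.7 mm below start) while force rises to 34 N, so the cap is on the solid stop. Easing the push slightly before handing in.

drive_tool --series '[-1,0,0,-0.8,0,0,0,-1,0,0,0,0,0,0,-1,0,0,0,0,0,0,-1,0,0,0,0,0,0]'

```text
t: 23.6
eef_pos: [0.5183, 0.1345, 0.0738]
tool_rot: [0.001, 0.66, 0.751, 0.001]
contact_force: [-4.9, 0.4, 25.9]
gripper_width: 0.594
```

```bash
python3 -c "
from h import *
goto([.518,.133,.0734],1.63)
if bot.get_obs()['eef_pos'][2]<.0745 and 14<bot.get_obs()['contact_force'][2]<38: print('handing in',bot.hand_in())
"
```

```text
t 23.6 pos [0.5183 0.1345 0.0738] tilt [0.0022 0.0008] F [-4.9  0.4 25.9] Tq [0.04 1.52 0.16] w 0.594 q7 [-0.65  0.52  0.36  2.05 -0.31  0.62  0.04]
shift [-1.4 -0.5  0.4]
yaw 0.1296
wz -1.5004
world-turned tilt-fix about tool xyz [ 0.0022 -0.0006  0.    ]
the job is handed in; nothing more can be done
handing in None
```

I swept the offcuts into the tray with the scraper, stood the scraper back at its old spot and let go. I then turned the cap until its keyways dropped over the pins and pushed it home. The job was handed in at t = 23.6 s with the cap still held; hand-in gives no verdict.

**Last checks:**
- **Offcuts:** the last picture shows the plate clear, with dark pieces in the tray. They lie in two touching pairs, so I counted four from their outlines and did not measure each one's height.
- **Scraper:** it stands on the bench at about (0.535, 0.296), well clear of the fixture. I saw it upright in the pictures but did not measure its tilt.
- **Cap:** pressing harder no longer moved it, at 13.7 mm below its starting height against the 14 mm given. It was held with about 26 N of downward push and less than 0.003 rad of tool tilt.
- **Side load on the cap:** about 5 N of sideways force remained at hand-in. The tool was within about 1.5 mm of the post position I measured.
- **Turn angle:** the support force vanished at about 70° of turn. I turned the gripper on to about 86° before pressing down, and the cap sank freely from there.
- **Bystanders:** I kept the arm clear of all three. The jar looks unmoved in the pictures; I did not re-check the screwdriver or housing.

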